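Seat the pantry canister lid that stands proud, and hold it home

ROBOT

A 6-joint arm with a two-finger parallel gripper is mounted at the origin on the work surface. World frame = base frame: x ahead of the robot, y to its left, z up, the work surface at z = 0. Lengths are in mm, angles in rad, forces in N, time in s.
With the tool pointing down it reaches from about 400 to 925 mm from the base axis. Payload 12.5 kg.
Tool frame: the origin (TCP) lies at the centre of the arm's flange, where the gripper is bolted on; the fingertips stand 190 mm ahead of it and the grasp point (between the pads) lies 171 mm ahead of it; z points along the fingers, y is the direction in which the jaws open and shut (so a half turn about z gives the same grasp; the last joint's range is limited). The gripper opens to 95 mm and grips with 3 to 60 N. Pads are 20 mm wide; open, the fingers measure 119 mm over their backs; the gripper's body (75 mm by 180 mm) begins 59 mm behind the grasp point.
Start: joints at [-1.344, 0.491, 1.559, -0, 1.092, -0.106], TCP at [204.201, -590.7, 404.761] pointing down, gripper open.
Joint ranges: [-3.1, 3.1], [-0.84, 2.19], [0.05, 2.79], [-1.13, 4.28], [0.06, 2.93], [-2.69, 2.69]. Speed limits (rad/s): [2.22, 2.22, 2.79, 3.14, 3.14, 3.14].

INTERFACE

Orientations are given as [roll, pitch, yaw] about the fixed x, y, z axes, in that order (R = Rz(yaw) Ry(pitch) Rx(roll)).
In Python, from cell import env, optics gives the robot as it stands.
- The arm moves only by the tool apply_moves, never from a script. Its argument "commands" is a list of rows, each a list of 7 numbers: the turn, a rotation vector about the tool's x, y, z in degrees, then the shift along the tool's x, y, z in m, then the finger opening in m, from 0 to 0.0951. A call has 1 to 5 rows; each row shifts and turns the commanded pose from where the row before left it, along the tool's axes as they then stand; what a row does not reach is not made up. A row lasts 1/12 s, in which the tool goes at most 41.7 mm and 7.16 degrees, less where a joint would pass 70% of its speed; a pose out of reach is approached as far as the arm can. A call with a gripper value outside its range is refused whole. The fingers move at their own pace and stop on an object; the grip force is fixed at half the most. Time passes only in rows, so rows that do not move let the fingers close. It gives the time, the measured TCP pose, the force and the opening at its end, in the units of the state.
- env.state(): the state, without advancing time (a new reading comes with each control period).
- optics.read_camera(name): name is "scene" or "top"; returns a dict with "color" (400x640x3 uint8, red, green, blue), "fx", "fy", "cx", "cy" (pixels), "distortion" ([k1, k2, p1, p2, k3] as OpenCV has them; the pictures are not rectified), "eye" and "rotation" of the camera in the world. Camera axes: x right, y up, looking along -z (the intrinsics and any distortion apply to the point x, -y, -z); pixel columns grow to the right and rows downward; lengths in mm; the calibration is good to about 2 mm. A picture is of the moment at which its call begins. There is no depth.
- env.job_done(): hands the job in, once; it reports no verdict.
The state is a dict: "t": time; "joints": joint angles; "qvel": joint speeds; "tau": joint torques, N m; "eef_pos": TCP position; "tcp_rot": TCP orientation; "ft_force": force on the tool from outside, world axes, zero at the start; "moment": the same for the moment, N m; "opening": opening from 0.0 (shut) to 1.0 (fully open).
Only numpy, scipy, OpenCV 4.12 (cv2) and the standard library are available. Lean on these libraries where they do the work, as an engineer would, in place of code of your own. Each camera call takes 0.05 s, during which the arm holds its last target. There are 200 camera calls.

TASK

One of the three storage canisters is not shut: its knurled lid stands proud and shows the red ring below it. Without lifting it off, turn that lid until its hidden keyways drop over the pins on the neck, push it down fully home against the spring of its seal and finish while still holding it pressed home with the gripper, so that the air can be pumped out. Leave the two shut canisters alone and everything else where it stands.

Things in the scene. Friction and masses are not known exactly. Their poses are not given: they have to be found in the camera images.
- canister_1: White canister under lid_1, one of three alike, fixed to the worktop. Square rubber foot 110 mm wide, 6 mm thick; round body 96 mm in diameter up to a flat shoulder 100 mm above the worktop; neck 42 mm in diameter up to 141 mm, with a red ring round its root (53 mm in diameter, 11.5 mm high). Origin: centre of the underside, z up.
- canister_2: White canister under lid_2; make and frame as canister_1. On the neck of the one not shut, three steel pins 120 degrees apart, hidden in the lid, bearing unknown, carry the lid's inner flange. Turning the lid either way by 0.35 to 1.75 rad brings the flange's keyways over the pins; they pass within about 0.15 rad of alignment. Do not force it before that.
- canister_3: White canister under lid_3; make and frame as canister_1. Keyways over the pins, the loose lid goes down 6 mm by its weight or a light push, onto a sprung seal plate; the last 6 mm to home need a push growing from about 4 to 8 N, and the spring lifts it 6 mm again if it is let go. Once down it turns at most about 0.2 rad either way.
- lid_1: Knurled round metal lid collar, black disc on its flat top, one of three alike: 64 mm in diameter, 44 mm high, closed top 5 mm thick. Inside, a flange with three keyways 120 degrees apart. Origin: centre of its lower rim, z up along the axis; its yaw is arbitrary and does not tell where the pins are.
- lid_2: Knurled lid on canister_2, make and frame as lid_1. Of the three lids, two are shut and locked fast: origin 102 mm above the worktop (top at 146 mm), rim 2 mm over the shoulder. The third is loose (0.14 to 0.28 kg) and stands proud on its pins: origin at 114 mm (top at 158 mm); over the pins it drops to 108 mm; pushed home it is at 102 mm.
- lid_3: Knurled lid on canister_3, make and frame as lid_1; heights as told for lid_2.
- can_red: Food can with a red label, 74 mm in diameter, 110 mm high, loose bystander; origin: centre of the underside.
- can_green: Food can with a green label, 74 mm in diameter, 110 mm high, loose bystander; origin: centre of the underside.
- tin_low: Low tin with a blue label, 84 mm in diameter, 38 mm high, loose bystander; origin: centre of the underside.
- jar: Jar with a red cap, 72 mm in diameter, 100 mm high, loose bystander; origin: centre of the underside.
- cup: Yellow plastic mug, 80 mm in diameter, 70 mm high, loose bystander; origin: centre of the underside.
- shaker: Spice jar with a black cap and a yellow label, 44 mm in diameter, 90 mm high, loose bystander; origin: centre of the underside.
Mind the look-alikes: they are no part of the job. What is shaped like the canister_2 but purple is not meant.

How it is judged:
By the outcome, as a careful person would: the job done as asked, in the order asked, and still so for the second after the job is handed in, while the arm keeps its last pose, push and grip.
It also fails if it takes over 72 s, if anything falls off the work surface, if the arm or the gripper's body presses on something with over 40 N, if the wrist force passes 120 N, or if a joint passes its speed limit or range.

## Working session

There is one attempt and no reset: what is moved stays moved. The work goes in short steps, Python scripts to look and compute and a tool call to move; the robot and the scene stay as the last step left them, time stands still between calls to the robot, and variables do not carry over. Pictures are saved under pics/ and viewed, about 8 in all and at most 12, crops included, and the job is handed in when it is done.

Besides the shell and the picture viewer there is one more tool, called after "Request:" in YAML: its name, and indented under it one key for each argument. apply_moves: Moves the arm, as the interface text tells. Its arguments: {"type":"object","properties":{"commands":{"type":"array","items":{"type":"array","items":{"type":"number"}}}},"required":["commands"]}

```bash
mkdir -p pics; python3 - <<'E'
from cell import env, optics
import cv2
print(env.state())
for n in("scene","top"):
    d=optics.read_camera(n); cv2.imwrite(f"pics/{n}0.png",d["color"][:,:,::-1])
    print(n,{k:v for k,v in d.items() if k!="color"})
E
```

```text
{'t': 0.0, 'joints': array([-1.34358800e+00,  4.91573906e-01,  1.55943580e+00, -8.57222020e-06,
        1.09168148e+00, -1.05597250e-01]), 'qvel': array([ 0.00194399,  0.00243666, -0.00089203, -0.00159798,  0.00046101,
       -0.00040941]), 'tau': array([-1.45575115e-03, -6.12648511e+01, -2.58188814e+01,  6.92610419e-02,
        4.81586263e-02, -5.84447912e-05]), 'eef_pos': array([ 204.20194831, -590.67424516,  404.15741756]), 'tcp_rot': array([-3.14049944e+00, -1.08225625e-04,  3.32809476e-01]), 'ft_force': array([0.61067191, 0.88443394, 0.94748193]), 'moment': array([-0.00045825,  0.0153854 , -0.0231643 ]), 'opening': 0.9962868036131319}
scene {'fx': 404.2503369408743, 'fy': 404.2503369408743, 'cx': 321.0975141945731, 'cy': 195.0878293065365, 'distortion': array([-0.06654389,  0.        ,  0.        ,  0.        ,  0.        ]), 'eye': array([1142.0409122 , -703.24666839,  682.96515363]), 'rotation': array([ 0.99195087, -0.00969656,  0.73901234])}
top {'fx': 363.8079083437139, 'fy': 363.8079083437139, 'cx': 321.72414064555073, 'cy': 198.9215242184776, 'distortion': array([-0.05648835,  0.        ,  0.        ,  0.        ,  0.        ]), 'eye': array([441.05891735, -52.71870105, 856.80937341]), 'rotation': array([ 0.11426314,  0.0069655 , -1.5442979 ])}
```

View pics/scene0.png

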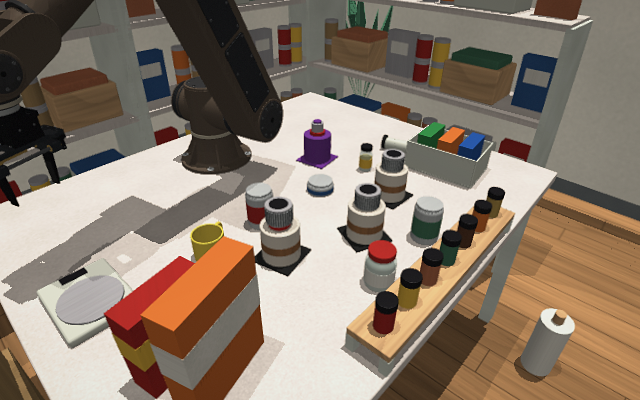

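View pics/top0.png

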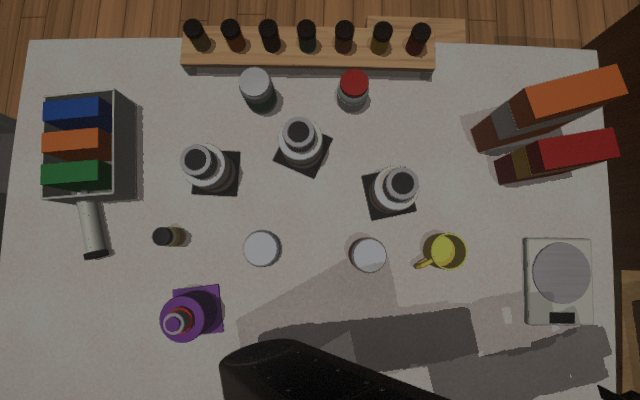

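The scene view shows three white canisters, at scene (280,230), (366,215) and (392,178); in the top view they are at (395,190), (300,143) and (203,167). The purple look-alike is at (317,145) in the scene view. Next I'll enlarge the three lids.

```bash
cat >h.py <<'E'
import numpy as np,cv2
from scipy.spatial.transform import Rotation as R
from cell import env,optics
def K(d): return np.array([[d["fx"],0,d["cx"]],[0,d["fy"],d["cy"]],[0,0,1.]])
F=np.diag([1,-1,-1.])
def ray(d,u,v):
    p=cv2.undistortPoints(np.array([[[u,v]]],float),K(d),d["distortion"])[0,0]
    return R.from_euler("xyz",d["rotation"]).as_matrix()@F@np.array([p[0],p[1],1])
def onz(d,u,v,z):
    r=ray(d,u,v); return d["eye"]+r*(z-d["eye"][2])/r[2]
def proj(d,P):
    M=F@R.from_euler("xyz",d["rotation"]).as_matrix().T
    return cv2.projectPoints(np.atleast_2d(P).astype(float),cv2.Rodrigues(M)[0],-M@d["eye"],K(d),d["distortion"])[0][:,0]
E
python3 - <<'E'
import cv2,numpy as np
a=cv2.imread("pics/scene0.png");b=cv2.imread("pics/top0.png")
f=lambda i,x,y:cv2.resize(i[y-32:y+32,x-32:x+32],(256,256),interpolation=cv2.INTER_CUBIC)
cv2.imwrite("pics/c1.png",np.vstack([np.hstack([f(a,280,218),f(a,366,205),f(a,392,165)]),np.hstack([f(b,400,185),f(b,298,133),f(b,198,160)])]))
E
```

```text
(no output)
```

View pics/c1.png

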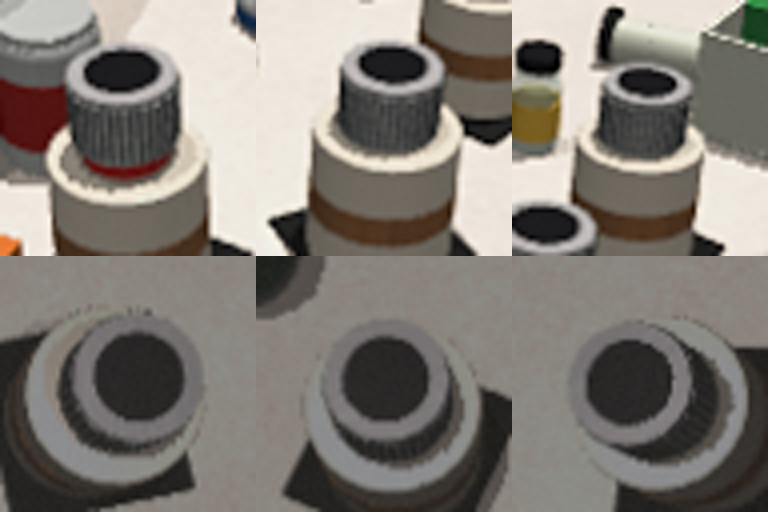

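Candidates: scene (280,218), (366,205), (392,165), plus the purple one. Only (280,218), which is top (402,184), is white and shows the red ring under its lid, so that's the target. Next I'll measure its disc centre in both views, and the neighbours.

```bash
python3 - <<'E'
from h import *
D={n:optics.read_camera(n) for n in("scene","top")}
def disc(d,u,v):
    g=cv2.cvtColor(d["color"],cv2.COLOR_RGB2GRAY)
    s=8;x0,y0=u-14,v-14
    c=cv2.resize(g[y0:y0+28,x0:x0+28],None,fx=s,fy=s,interpolation=cv2.INTER_CUBIC)
    _,m=cv2.threshold(c,0,255,cv2.THRESH_BINARY_INV+cv2.THRESH_OTSU)
    n,l,st,ce=cv2.connectedComponentsWithStats(m); k=l[14*s,14*s]
    cn=max(cv2.findContours((l==k).astype('uint8'),0,2)[0],key=cv2.contourArea)
    e=cv2.fitEllipse(cn)
    return x0+(e[0][0]+.5)/s-.5,y0+(e[0][1]+.5)/s-.5,np.array(e[1])/s,st[k]
for nm,ps,pt,z in (("A",(280,206),(402,183),158),("B",(368,190),(298,133),146),("C",(393,157),(197,159),146)):
    us=disc(D["scene"],*ps);ut=disc(D["top"],*pt)
    r1=ray(D["scene"],*us[:2]);r2=ray(D["top"],*ut[:2]);e1,e2=D["scene"]["eye"],D["top"]["eye"]
    s=np.linalg.lstsq(np.c_[r1,-r2],e2-e1,rcond=None)[0]
    p,q=e1+s[0]*r1,e2+s[1]*r2
    print(nm,us,ut,"\n  tri",(p+q)/2,"gap",np.linalg.norm(p-q),"plane",onz(D["scene"],*us[:2],z)[:2],onz(D["top"],*ut[:2],z)[:2])
for nm,u,v,z in (("redcan",369,252,110),("cup",446,250,70),("tin",262,248,38),("jar",353,84,100),("green",255,84,110)):
    print(nm,onz(D["top"],u,v,z).round())
print("foot corner",[onz(D["top"],*c,6).round() for c in((374,219),(416,208),(362,180))])
E
```

```text
A (277.96679306030273, 203.3178653717041, array([11.19225883, 19.64669609]), array([   22,    47,   157,    93, 11206], dtype=int32)) (402.3226041793823, 182.71879959106445, array([22.04952049, 22.64604187]), array([   28,    24,   181,   178, 25319], dtype=int32)) 
  tri [ 556.90493914 -201.09802819  159.34729051] gap 0.8084694103911371 plane [ 555.69312573 -199.52486505] [ 556.85875986 -201.68718127]
B (367.74899101257324, 188.74099445343018, array([ 9.92536545, 17.99900818]), array([  42,   66,  144,   82, 9142], dtype=int32)) (297.96187019348145, 131.35238361358643, array([21.20254898, 21.68889046]), array([   28,    17,   175,   170, 23282], dtype=int32)) 
  tri [658.50435698   6.34640508 147.15497889] gap 1.5939070043908885 plane [657.82228341   8.69455578] [658.24125552   5.88904251]
C (393.27145862579346, 153.18723392486572, array([ 7.29656315, 15.21350098]), array([  59,   55,  121,   62, 5715], dtype=int32)) (194.8416404724121, 159.14795207977295, array([20.9532795 , 22.13853264]), array([   13,    31,   174,   173, 23486], dtype=int32)) 
  tri [596.79741483 211.88306197 147.58441716] gap 1.8281737361867265 plane [595.45015918 215.7650973 ] [596.44672848 211.76967949]
redcan [ 420. -144.  110.]
cup [ 427. -315.   70.]
tin [421.  86.  38.]
jar [ 782. -107.  100.]
green [773. 106. 110.]
foot corner [array([ 494., -168.,    6.]), array([ 523., -266.,    6.]), array([ 586., -138.,    6.])]
```

Triangulation puts lid A's top at z≈159 (158 expected for the proud lid) and the shut lids at ≈147 (146 expected), so A is confirmed at (556.5, -201). The path at fingertip height 214 mm is clear. I'll move above it now.

Request:
apply_moves:
  commands:
    - [0, 0, 0, 0.0307, -0.0169, 0, 0.095]
    - [0, 0, 0, 0.0307, -0.0169, 0, 0.095]
    - [0, 0, 0, 0.0307, -0.0169, 0, 0.095]
    - [0, 0, 0, 0.0307, -0.0169, 0, 0.095]
    - [0, 0, 0, 0.0307, -0.0169, 0, 0.095]

```text
t: 0.62
eef_pos: [322.4, -459.4, 404.7]
tcp_rot: [-3.141, -0.0, 0.332]
ft_force: [0.6, -0.6, -0.5]
opening: 0.998
```

Request:
apply_moves:
  commands:
    - [0, 0, 0, 0.0307, -0.0169, 0, 0.095]
    - [0, 0, 0, 0.0307, -0.0169, 0, 0.095]
    - [0, 0, 0, 0.0307, -0.0169, 0, 0.095]
    - [0, 0, 0, 0.0307, -0.0169, 0, 0.095]
    - [0, 0, 0, 0.0307, -0.0169, 0, 0.095]

```text
t: 1.03
eef_pos: [440.0, -329.2, 404.8]
tcp_rot: [3.141, -0.0, 0.333]
ft_force: [0.2, -0.1, -0.5]
opening: 0.997
```

Request:
apply_moves:
  commands:
    - [0, 0, 0, 0.0307, -0.0169, 0, 0.095]
    - [0, 0, 0, 0.0307, -0.0169, 0, 0.095]
    - [0, 0, 0, 0.0307, -0.0169, 0, 0.095]
    - [0, 0, 0, 0.0307, -0.0169, 0, 0.095]
    - [0, 0, 0, 0.0307, -0.0169, 0, 0.095]

```text
t: 1.45
eef_pos: [557.5, -199.1, 404.7]
tcp_rot: [-3.142, 0.0, 0.333]
ft_force: [0.9, -0.4, -0.0]
opening: 0.998
```

Request:
apply_moves:
  commands:
    - [0, 0, 0, 0, 0, 0, 0.095]
    - [0, 0, 0, 0, 0, 0, 0.095]
    - [0, 0, 0, 0, 0, 0, 0.095]

```text
t: 1.7
eef_pos: [556.4, -200.7, 404.5]
tcp_rot: [-3.141, 0.001, 0.333]
ft_force: [-0.1, -0.4, 0.1]
opening: 1.0
```

Request:
apply_moves:
  commands:
    - [0, 0, 0, 0, 0, 0.025, 0.095]
    - [0, 0, 0, 0, 0, 0.025, 0.095]
    - [0, 0, 0, 0, 0, 0.025, 0.095]
    - [0, 0, 0, 0, 0, 0.0205, 0.095]
    - [0, 0, 0, 0, 0, 0, 0.095]

```text
t: 2.12
eef_pos: [555.3, -201.6, 305.8]
tcp_rot: [-3.138, 0.004, 0.331]
ft_force: [-0.8, 0.2, 0.3]
opening: 1.001
```

```bash
python3 - <<'E'
from h import *
o=[]
for n,(x,y) in (("scene",(280,210)),("top",(402,183))):
    d=optics.read_camera(n); o.append(cv2.resize(d["color"][y-50:y+50,x-50:x+50,::-1],(390,390),interpolation=cv2.INTER_CUBIC))
cv2.imwrite("pics/c2.png",np.hstack(o)); s=env.state();print(s["eef_pos"],s["ft_force"],s["joints"])
E
```

```text
[ 556.29126685 -201.67037851  309.43941657] [-0.28964378 -0.4496518   0.48875117] [-4.59376147e-01  5.54037743e-01  1.74070028e+00 -1.57056666e-04
  8.47664946e-01  7.80130124e-01]
```

View pics/c2.png

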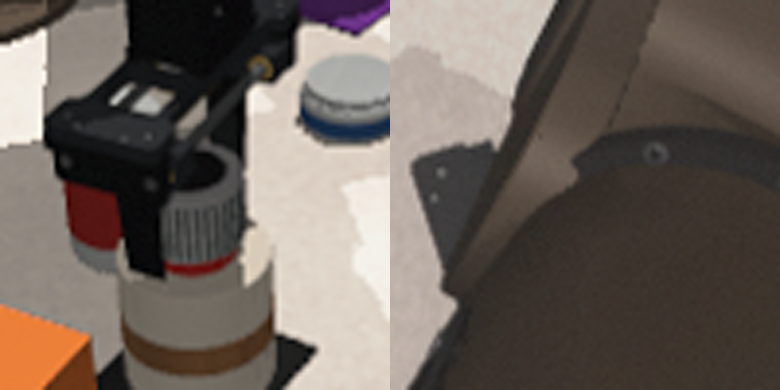

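The crop shows the fingers standing either side of the lid, at about (145,230) in the crop. The near finger seems to sit level with the lower part of the lid, clear of the shoulder. I'll close the gripper in place.

Request:
apply_moves:
  commands:
    - [0, 0, 0, 0, 0, 0, 0.06]
    - [0, 0, 0, 0, 0, 0, 0.06]
    - [0, 0, 0, 0, 0, 0, 0.06]
    - [0, 0, 0, 0, 0, 0, 0.06]
    - [0, 0, 0, 0, 0, 0, 0.06]

```text
t: 2.63
eef_pos: [556.6, -200.7, 309.8]
tcp_rot: [3.141, -0.001, 0.333]
ft_force: [1.3, 0.0, 0.8]
opening: 0.708
```

Request:
apply_moves:
  commands:
    - [0, 0, 0, 0, 0, 0, 0.055]
    - [0, 0, 0, 0, 0, 0, 0.055]
    - [0, 0, 0, 0, 0, 0, 0.05]
    - [0, 0, 0, 0, 0, 0, 0.05]
    - [0, 0, 0, 0, 0, 0, 0.05]

```text
t: 3.05
eef_pos: [556.7, -200.7, 309.7]
tcp_rot: [3.141, -0.0, 0.333]
ft_force: [-0.7, 0.8, 6.6]
opening: 0.673
```

Opening is 0.673 × 95 ≈ 64 mm, so the lid is gripped and the side force is small. I'll press lightly to learn the stiffness.

Request:
apply_moves:
  commands:
    - [0, 0, 0, 0, 0, 0, 0.05]
    - [0, 0, 0, 0, 0, 0, 0.05]
    - [0, 0, 0, 0, 0, 0, 0.05]

```text
t: 3.3
eef_pos: [556.7, -200.6, 309.7]
tcp_rot: [3.141, -0.0, 0.333]
ft_force: [-0.8, 0.8, 5.2]
opening: 0.672
```

Request:
apply_moves:
  commands:
    - [0, 0, 0, 0, 0, 0.0003, 0.05]
    - [0, 0, 0, 0, 0, 0, 0.05]
    - [0, 0, 0, 0, 0, 0, 0.05]

```text
t: 3.55
eef_pos: [556.7, -200.6, 309.7]
tcp_rot: [3.141, -0.001, 0.333]
ft_force: [-1.7, 0.8, 8.4]
opening: 0.673
```

Stiffness is about 10 N/mm. I'll ease to about 4–5 N and start turning (tool -z, so j6 heads toward mid-range), watching Fz for the drop.

Request:
apply_moves:
  commands:
    - [0, 0, -2.5, 0, 0, -0.0003, 0.05]
    - [0, 0, -2.5, 0, 0, 0, 0.05]
    - [0, 0, -2.5, 0, 0, 0, 0.05]
    - [0, 0, -2.5, 0, 0, 0, 0.05]
    - [0, 0, 0, 0, 0, 0, 0.05]

```text
t: 3.97
eef_pos: [556.8, -200.7, 309.7]
tcp_rot: [3.141, -0.001, 0.51]
ft_force: [-0.6, 0.8, 6.4]
opening: 0.675
```

```bash
python3 -c "
from cell import env
s=env.state()
for k in('eef_pos','tcp_rot','ft_force','moment'):print(k,s[k].round(3))"
```

```text
eef_pos [ 556.771 -200.727  309.669]
tcp_rot [ 3.141e+00 -1.000e-03  5.100e-01]
ft_force [-0.633  0.807  6.353]
moment [ 0.023 -0.036  0.015]
```

Request:
apply_moves:
  commands:
    - [0, 0, -2.5, 0, 0, 0, 0.05]
    - [0, 0, -2.5, 0, 0, 0, 0.05]
    - [0, 0, -2.5, 0, 0, 0, 0.05]
    - [0, 0, -2.5, 0, 0, 0, 0.05]
    - [0, 0, 0, 0, 0, 0, 0.05]

```text
t: 4.38
eef_pos: [556.8, -200.7, 309.7]
tcp_rot: [3.141, -0.0, 0.685]
ft_force: [0.0, 0.3, 5.7]
opening: 0.673
```

Request:
apply_moves:
  commands:
    - [0, 0, -2.5, 0, 0, 0, 0.05]
    - [0, 0, -2.5, 0, 0, 0, 0.05]
    - [0, 0, -2.5, 0, 0, 0, 0.05]
    - [0, 0, -2.5, 0, 0, 0, 0.05]
    - [0, 0, 0, 0, 0, 0, 0.05]

```text
t: 4.8
eef_pos: [556.8, -200.7, 309.7]
tcp_rot: [3.14, -0.0, 0.859]
ft_force: [0.3, 0.9, 5.3]
opening: 0.669
```

Request:
apply_moves:
  commands:
    - [0, 0, -2.5, 0, 0, 0, 0.05]
    - [0, 0, -2.5, 0, 0, 0, 0.05]
    - [0, 0, -2.5, 0, 0, 0, 0.05]
    - [0, 0, -2.5, 0, 0, 0, 0.05]
    - [0, 0, 0, 0, 0, 0, 0.05]

```text
t: 5.22
eef_pos: [556.8, -200.7, 309.7]
tcp_rot: [3.14, -0.0, 1.034]
ft_force: [-1.1, 0.2, 5.0]
opening: 0.677
```

Request:
apply_moves:
  commands:
    - [0, 0, -2.5, 0, 0, 0, 0.05]
    - [0, 0, -2.5, 0, 0, 0, 0.05]
    - [0, 0, -2.5, 0, 0, 0, 0.05]
    - [0, 0, -2.5, 0, 0, 0, 0.05]
    - [0, 0, 0, 0, 0, 0, 0.05]

```text
t: 5.63
eef_pos: [556.7, -200.7, 309.7]
tcp_rot: [3.14, 0.0, 1.208]
ft_force: [-0.8, 0.1, 4.5]
opening: 0.675
```

Request:
apply_moves:
  commands:
    - [0, 0, -2.5, 0, 0, 0, 0.05]
    - [0, 0, -2.5, 0, 0, 0, 0.05]
    - [0, 0, -2.5, 0, 0, 0, 0.05]
    - [0, 0, -2.5, 0, 0, 0, 0.05]
    - [0, 0, 0, 0, 0, 0, 0.05]

```text
t: 6.05
eef_pos: [556.7, -200.7, 309.3]
tcp_rot: [3.141, 0.0, 1.382]
ft_force: [0.0, -0.0, 2.0]
opening: 0.671
```

z fell and the force dropped, so this looks like the edge of the keyways. I'll check with a rest and a small descent.

Request:
apply_moves:
  commands:
    - [0, 0, 0, 0, 0, 0, 0.05]
    - [0, 0, 0, 0, 0, 0.0005, 0.05]
    - [0, 0, 0, 0, 0, 0.0005, 0.05]
    - [0, 0, 0, 0, 0, 0, 0.05]
    - [0, 0, 0, 0, 0, 0, 0.05]

```text
t: 6.47
eef_pos: [556.7, -200.7, 308.7]
tcp_rot: [3.141, 0.0, 1.379]
ft_force: [0.1, 0.3, 7.6]
opening: 0.672
```

```bash
python3 -c "
from cell import env
s=env.state()
for k in('eef_pos','tcp_rot','ft_force','moment'):print(k,s[k].round(3))"
```

```text
eef_pos [ 556.715 -200.717  308.722]
tcp_rot [3.141 0.    1.379]
ft_force [0.058 0.341 7.582]
moment [0.008 0.152 0.011]
```

It's partway in with some resistance (My 0.15), so probably not yet central. I'll turn a little further at the same height command.

Request:
apply_moves:
  commands:
    - [0, 0, -1.5, 0, 0, -0.0003, 0.05]
    - [0, 0, -1.5, 0, 0, 0, 0.05]
    - [0, 0, 0, 0, 0, 0, 0.05]
    - [0, 0, 0, 0, 0, 0, 0.05]

```text
t: 6.8
eef_pos: [556.6, -200.7, 308.3]
tcp_rot: [-3.141, 0.0, 1.431]
ft_force: [0.9, -0.6, -0.9]
opening: 0.673
```

```bash
python3 -c "
from cell import env
s=env.state()
for k in('eef_pos','tcp_rot','ft_force','moment'):print(k,s[k].round(3))"
```

```text
eef_pos [ 556.637 -200.733  308.269]
tcp_rot [-3.141  0.     1.431]
ft_force [ 0.884 -0.646 -0.93 ]
moment [-0.175 -0.22  -0.007]
```

Force is now slightly negative: the lid hangs free with its keyways over the pins. I'll go 4° further toward the centre and lower through the 6 mm free travel.

Request:
apply_moves:
  commands:
    - [0, 0, -2, 0, 0, 0, 0.05]
    - [0, 0, -2, 0, 0, 0.0005, 0.05]
    - [0, 0, 0, 0, 0, 0.001, 0.05]
    - [0, 0, 0, 0, 0, 0, 0.05]
    - [0, 0, 0, 0, 0, 0, 0.05]

```text
t: 7.22
eef_pos: [556.6, -200.7, 306.8]
tcp_rot: [-3.141, 0.0, 1.5]
ft_force: [1.5, -1.7, -3.6]
opening: 0.671
```

```bash
python3 -c "
from cell import env
s=env.state()
for k in('eef_pos','tcp_rot','ft_force','moment'):print(k,s[k].round(3))"
```

```text
eef_pos [ 556.649 -200.726  306.771]
tcp_rot [-3.141  0.     1.5  ]
ft_force [ 1.463 -1.714 -3.618]
moment [-0.298 -0.344 -0.015]
```

Request:
apply_moves:
  commands:
    - [0, 0, 0, 0, 0, 0.001, 0.05]
    - [0, 0, 0, 0, 0, 0.001, 0.05]
    - [0, 0, 0, 0, 0, 0.0008, 0.05]
    - [0, 0, 0, 0, 0, 0, 0.05]
    - [0, 0, 0, 0, 0, 0, 0.05]

```text
t: 7.63
eef_pos: [556.6, -200.7, 304.1]
tcp_rot: [-3.142, 0.0, 1.502]
ft_force: [1.3, -1.3, -2.2]
opening: 0.673
```

```bash
python3 - <<'E'
from h import *
x,y=280,215
d=optics.read_camera("scene");cv2.imwrite("pics/c3.png",cv2.resize(d["color"][y-50:y+50,x-50:x+50,::-1],(500,500),interpolation=cv2.INTER_CUBIC))
s=env.state()
for k in('eef_pos','tcp_rot','ft_force','moment'):print(k,s[k].round(3))
E
```

```text
eef_pos [ 556.632 -200.693  304.13 ]
tcp_rot [3.142 0.    1.502]
ft_force [ 2.085 -2.254 -3.683]
moment [-0.357 -0.374  0.009]
```

View pics/c3.png

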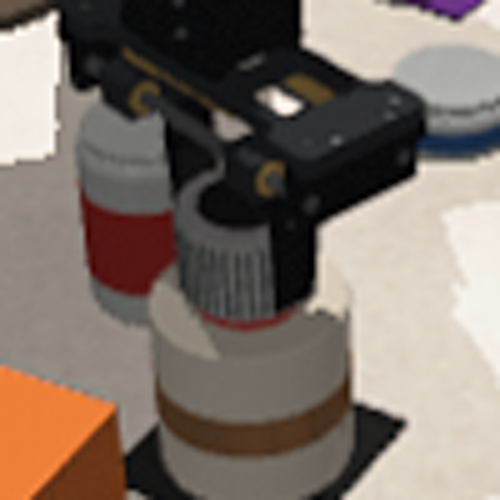

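The crop shows the lid down with the gripper and the red ring nearly hidden, at about (245,320) in the crop. I'll push on against the spring.

Request:
apply_moves:
  commands:
    - [0, 0, 0, 0, 0, 0.001, 0.05]
    - [0, 0, 0, 0, 0, 0.001, 0.05]
    - [0, 0, 0, 0, 0, 0.001, 0.05]
    - [0, 0, 0, 0, 0, 0, 0.05]
    - [0, 0, 0, 0, 0, 0, 0.05]

```text
t: 8.1
eef_pos: [556.6, -200.7, 301.4]
tcp_rot: [3.141, 0.0, 1.502]
ft_force: [1.0, -0.8, 2.0]
opening: 0.673
```

Request:
apply_moves:
  commands:
    - [0, 0, 0, 0, 0, 0.001, 0.05]
    - [0, 0, 0, 0, 0, 0.001, 0.05]
    - [0, 0, 0, 0, 0, 0.001, 0.05]
    - [0, 0, 0, 0, 0, 0, 0.05]
    - [0, 0, 0, 0, 0, 0, 0.05]

```text
t: 8.52
eef_pos: [556.6, -200.7, 298.3]
tcp_rot: [3.141, 0.0, 1.502]
ft_force: [-0.0, -0.1, 5.0]
opening: 0.669
```

Spring force is rising as expected (home at about TCP 297.7). I'll press in half-millimetre steps until the hard stop.

Request:
apply_moves:
  commands:
    - [0, 0, 0, 0, 0, 0.0005, 0.05]
    - [0, 0, 0, 0, 0, 0.0005, 0.05]
    - [0, 0, 0, 0, 0, 0, 0.05]
    - [0, 0, 0, 0, 0, 0, 0.05]
    - [0, 0, 0, 0, 0, 0, 0.05]

```text
t: 8.93
eef_pos: [556.6, -200.7, 297.7]
tcp_rot: [3.141, 0.0, 1.502]
ft_force: [-1.7, 0.3, 9.4]
opening: 0.672
```

Request:
apply_moves:
  commands:
    - [0, 0, 0, 0, 0, 0.0005, 0.05]
    - [0, 0, 0, 0, 0, 0, 0.05]
    - [0, 0, 0, 0, 0, 0, 0.05]
    - [0, 0, 0, 0, 0, 0, 0.05]

```text
t: 9.27
eef_pos: [556.6, -200.6, 297.7]
tcp_rot: [3.141, 0.0, 1.502]
ft_force: [-5.1, 1.2, 14.8]
opening: 0.674
```

The hard stop is at 297.7, a total travel of 12.0 mm from 309.7, with force at 15 N. One last visual check.

```bash
python3 - <<'E'
from h import *
d=optics.read_camera("scene");x,y=310,200
cv2.imwrite("pics/c4.png",cv2.resize(d["color"][y-100:y+100,x-130:x+130,::-1],(780,600),interpolation=cv2.INTER_CUBIC))
s=env.state()
for k in('t','eef_pos','ft_force','moment','opening'):print(k,np.round(s[k],3))
E
```

```text
t 9.317
eef_pos [ 556.576 -200.607  297.704]
ft_force [-4.127  0.898 14.532]
moment [ 0.129  0.373 -0.01 ]
opening 0.673
```

View pics/c4.png

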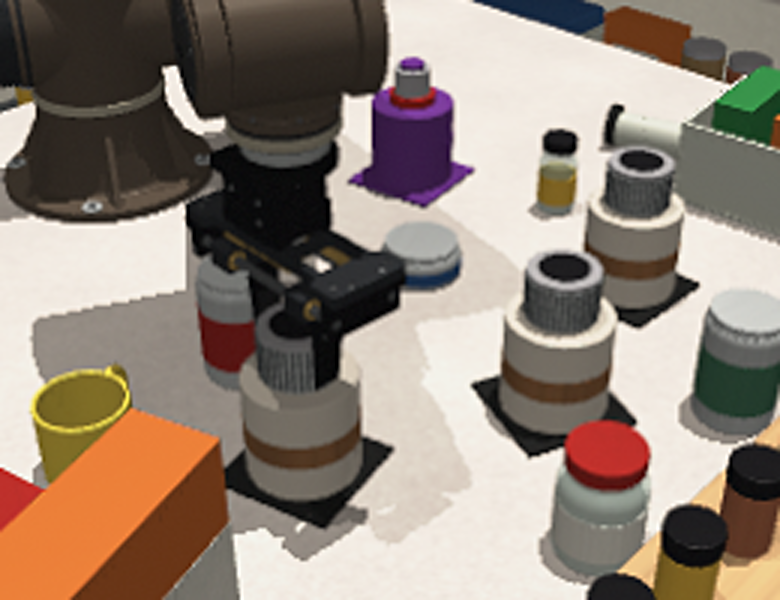

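The lid at crop (290,355) is down with no red ring visible, and the bystanders and other canisters stand where they were. Handing in.

```bash
python3 -c "
from cell import env
print(env.job_done()); s=env.state(); print(s['t'],s['eef_pos'],s['ft_force'],s['opening'])"
```

```text
the job is handed in; nothing more can be done
None
the job is handed in; nothing more can be done
```

The open canister, the one standing near the red can and the yellow mug, is now shut, and I handed the job in with the gripper still holding its lid pressed home. I gripped the lid, turned it about 1.1 rad under a light push until the keyways passed the pins, moved a few degrees further toward centre, and pushed it down.

- **Depth:** the gripper moved down 12.0 mm in all and then stopped against the end stop. That matches the full travel from proud to home.
- **Push:** the last reading before hand-in was about 14.5 N, above the roughly 8 N the seal needs. The grip was steady at 64 mm.
- **Side load:** there was also about 4 N sideways at the end, well inside the limits.
- **Final picture:** the red ring is hidden, and the other two canisters and the loose items visible in it had not moved.
- **During the turn:** the lid caught briefly at the edge of the keyways, at about 8 N, so I eased off and turned it about 3° more before lowering it.
- **Time:** about 9.3 s of the 72 s allowed.

The interface gave no readings after hand-in, so I could not check the last second of holding.

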